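# Put the master plate to soak under its sprung guard

## Robot

A 6-joint arm with a two-finger parallel gripper is mounted at the origin on a cart in front of the work surface, level with it; the furniture and walls round the work are solid. World frame = base frame: x ahead of the robot, y to its left, z up, the work surface at z = 0. Lengths are in m, angles in rad, forces in N, time in s.
With the tool pointing down it reaches from about 0.25 to 0.725 m from the base axis. Payload 4 kg.
Tool frame: the origin (TCP) lies midway between the tips of the shut fingers; the grasp point (between the pads) lies 19 mm behind it; z points along the fingers, y is the line along which they close (so a half turn about z gives the same grasp; the last joint's range is limited). The gripper opens to 85 mm and grips with 20 to 120 N. Pads are 22 mm wide; open, the fingers measure 114 mm over their backs; the gripper's body (76 mm by 85 mm) begins 54 mm behind the grasp point. The pads swing forward as they close: fully open they stand 13 mm farther back than shut.
Start: joints at [-1.198, 0.241, 0.005, 1.335, 0, 1.571], TCP at [0.182, -0.466, 0.231] pointing down, gripper open.
Joint ranges: [-2.72, 2.72], [-1.05, 1.87], [-1.09, 1.28], [-1.99, 2.15], [-1.42, 1.44], [-3.14, 3.14]. Speed limits (rad/s): [2.79, 2.79, 3.14, 3.14, 3.14, 3.14].

## Interface

Orientations are given as a unit quaternion [x, y, z, w].
In Python, from workcell import monitor, vision, job gives the robot as it stands.
- The arm moves only by the tool move_arm, never from a script. Its argument "moves" is a list that holds one entry, the list of rows, each a list of 5 numbers: the shift along the world's x, y, z in m, then the turn about the world's z in degrees, then the opening in per cent of the stroke, from 0 (shut) to 100 (fully open). In form: [[[x, y, z, turn, gripper], ...]]. A call has 1 to 5 rows; each row is the pose to reach, as a shift and turn from the pose commanded when the call began; what a row does not reach only later rows make up. A row lasts 1/8 s, in which the tool goes at most 62.5 mm and 10.7 degrees, less where a joint would pass 70% of its speed; a pose out of reach is approached as far as the arm can. A call with a gripper value outside its range is refused whole. The fingers move at their own pace and stop on an object; the grip force is fixed at half the most. Time passes only in rows, so rows that repeat a pose let the fingers close. It gives the time, the measured TCP pose, the force, the opening and the grip force at its end, in the units of the state.
- monitor.get_obs(): the state, without advancing time (a new reading comes with each control period).
- vision.camera(name): name is "scene" or "top" or "wrist"; returns a dict with "color" (420x560x3 uint8, red, green, blue), "camera_matrix" (3x3 intrinsics, pixels), "eye" and "attitude" of the camera in the world; the wrist camera has in their place "hand_eye" (4x4, takes a point from camera to tool coordinates, whose origin is the TCP and whose axes are the flange's). Camera axes: x right, y up, looking along -z (the intrinsics and any distortion apply to the point x, -y, -z); pixel columns grow to the right and rows downward; lengths in m; the calibration is good to about 2 mm. A picture is of the moment at which its call begins: read the wrist's pose just before it. There is no depth.
- job.job_done(): hands the job in; it is judged then, once.
The state is a dict: "clock": time; "joint_pos": joint angles; "joint_vel": joint speeds; "tau": joint torques, N m; "eef_pos": TCP position; "tool_rot": TCP orientation; "ft_force": force on the tool from outside, world axes, zero at the start; "ft_torque": the same for the moment, N m; "grip_width": finger opening in m; "grasp_force": force on a finger pad.
Only numpy, scipy, OpenCV 4.12 (cv2) and the standard library are available. Lean on these libraries where they do the work, as an engineer would, in place of code of your own. Each camera call takes 0.05 s, during which the arm holds its last target. There are 200 camera calls.

## Task

Put the steel master plate to soak in its nest, clear of dust and breath: carry it in from the front past the sprung guard, holding the guard open as you go, and lower it level over the two dowels until it lies flat on the base. Keep hold of the plate until it is down, then let go and lift clear so that the guard swings fully shut over it. Leave the V-block, the loupe and the wash bottle where they are.

Things in the scene. Friction and masses are not known exactly. Their poses are not given: they have to be found in the camera images.
- plate_centre (a point): centre, half-way up, of the loose steel master plate: 64 mm along its x, 112 mm along its y, 10 mm thick, z up, 0.25 to 0.5 kg, flat on the worktop at the start. Two 12 mm through holes on its y axis, 44 mm either side of the centre. Same either way round.
- plate_grip (a point): middle of the upright aluminium grip bar on the plate, 18 mm above plate_centre (23 mm above the plate's underside). The bar is 14 mm thick along plate y, 34 mm long along plate x, 26 mm tall above the plate's top face: pinch it from above across its 14 mm.
- nest_seat (a point): point on the top face of the fixed grey nest base, midway between the dowels, 12 mm above the worktop. x points from the open front edge (60 mm in front, robot's side) to the rear, y to its left, z up. Base: x -60 to 60, y -122 to 68 mm. The seated plate lies flat with its y axis along this y (either way round), plate_centre 5 mm above this point.
- dowel_left (a point): tip of the left one of two steel bullet-nosed dowels, 10 mm thick, that stand on the nest's y axis 44 mm either side of nest_seat; tips 12.5 mm above the base, 24.5 mm above the worktop; the top 5 mm tapers. Axes as nest_seat.
- dowel_right (a point): tip of the right dowel, the same as the left one, at nest y = -44 mm
- guard_lip (a point): middle of the front face of the guard's upright lip, the edge to push: an aluminium strip 166 mm long along this point's y, 5 mm thick, reaching from 53 to 65 mm above the worktop. It turns with the guard; shut, this point lies at nest x = -48, y = 0 mm. A plate carried just above the dowels passes under it, so that the fingers push it.
- guard_pivot (a point): point on the guard's vertical pivot axis, 59 mm above the worktop, at nest x = 0, y = -105 mm. The post and hub are 30 mm thick and 76 mm tall. A stop pillar (15 mm at its foot, 11 mm at its rubber tip, 65 mm tall above the worktop) stands at nest x = -53, y = -78 mm.
- guard (a joint): angle of the guard, a clear 90 x 150 mm panel lying level 53 mm above the worktop (5 mm above the seated plate's grip bar), turning about the post at the nest's right. 0 = shut on its stop; grows as the lip is pushed to the nest's rear, to 1.35 rad. A spring always swings it shut, 0.9 to 3 N at the lip; fingers at the middle of the nest hold it at about 0.6 to 1.
- v_block_2: hardened steel V-block, 45 x 50 x 40 mm, origin at the centre of its underside; bystander
- loupe: black stand loupe, 38 mm across, 43 mm tall, origin at the centre of its underside; bystander
- wash_bottle: white wash bottle with a bent spout, 178 mm tall, origin at the centre of its underside; bystander

How it is judged:
By the outcome, as a careful person would: the job done as asked, in the order asked, and still so for the second after the job is handed in, with the robot touching nothing.
It also fails if it takes over 38 s, if anything falls off the work surface, if the arm or the gripper's body presses on something with over 40 N, if the wrist force passes 120 N, or if a joint passes its speed limit or range.

## Working session

There is one attempt and no reset: what is moved stays moved. The work goes in short steps, Python scripts to look and compute and a tool call to move; the robot and the scene stay as the last step left them, time stands still between calls to the robot, and variables do not carry over. Pictures are saved under pics/ and viewed, at most 10 in all, crops included, and the job is handed in when it is done.

Besides the shell and the picture viewer there is one more tool, called after "Emit:" as name(argument=value, ...) on one line, values as JSON. move_arm: Moves the arm, as the interface text tells. Its arguments: {"type":"object","properties":{"moves":{"type":"array","items":{"type":"array","items":{"type":"array","items":{"type":"number"}}}}},"required":["moves"]}

```bash
mkdir -p pics; ls
cat > h.py <<'E'
import numpy as np, cv2
from workcell import monitor, vision, job
from scipy.spatial.transform import Rotation as R
def cap(name,fn):
    o=monitor.get_obs(); c=vision.camera(name); cv2.imwrite('pics/'+fn+'.png',c['color'][:,:,::-1])
    d={k:np.array(v).tolist() for k,v in c.items() if k!='color'}; d['o']={k:np.array(v).tolist() for k,v in o.items()}
    import json; json.dump(d,open('pics/'+fn+'.json','w')); return d
E
python3 - <<'E'
from h import *
for n in ('scene','top'):
    d=cap(n,n+'0'); o=d.pop('o'); print(d)
print(o)
a=cv2.imread('pics/scene0.png');b=cv2.imread('pics/top0.png')
E
```

```text
pics
{'camera_matrix': [[418.9568880712568, 0.0, 279.76077758676104], [0.0, 418.9568880712568, 204.5388773148425], [0.0, 0.0, 1.0]], 'eye': [0.14761570972820542, 0.9483602315747904, 0.5287396616559129], 'attitude': [-0.12225575178120518, 0.4711307351128686, 0.8485557822576497, -0.20746673464806034]}
{'camera_matrix': [[518.1429434896118, 0.0, 269.8514119814006], [0.0, 518.1429434896118, 203.39459947536398], [0.0, 0.0, 1.0]], 'eye': [0.41739084335378995, 0.2933208775601811, 1.2870216581420109], 'attitude': [-0.023824083059468638, 0.028692064862968915, 0.7118935267510389, -0.7012965029502449]}
{'clock': 0.05, 'joint_pos': [-1.1980037130467358, 0.24138860975628273, 0.003744326632250635, 1.3351984729115969, 4.6601846985870225e-07, 1.570798207342968], 'joint_vel': [-0.00022736553801726696, 0.00045115633680979867, 0.0021219853244778437, 0.00039476719929858406, -7.470480713033949e-05, -0.0002886700213136824], 'tau': [-0.00011181985428265762, -37.34935641288757, 25.32908856868744, 0.011036017094738781, -3.330508775434282e-05, -6.267301557727478e-06], 'eef_pos': [0.18188250868390654, -0.465077846351196, 0.23043279419891957], 'tool_rot': [0.9826781065801828, 0.1853178131754705, -0.00018939288015172543, -0.001005533781228333], 'ft_force': [-0.34391961254965064, -0.07754483304240954, -0.6305474975191988], 'ft_torque': [-0.016050121204411193, -0.025841375262367416, -0.017160419054551058], 'grasp_force': 0.0, 'grip_width': 0.08524879986815835}
```

View pics/top0.png

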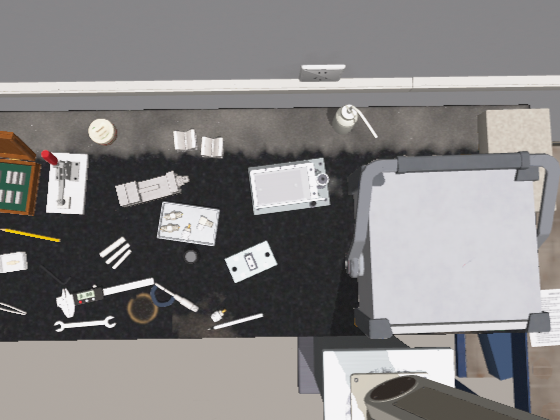

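View pics/scene0.png

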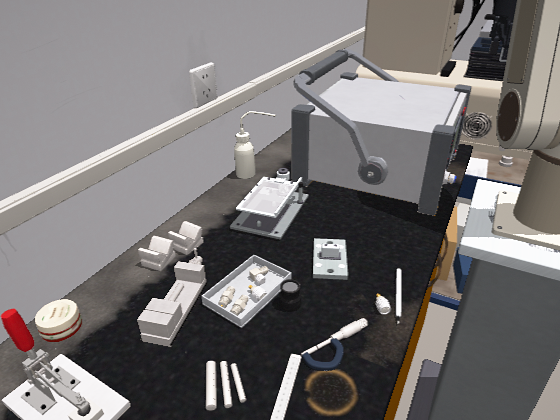

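The top view shows the plate near (251,262), the nest near (290,187) with its post at (322,180), the bottle at (346,117), and a tall case from column 355 rightwards. Now I'll enlarge both.

```bash
cat >> h.py <<'E'
import json
def load(fn): return json.load(open(f'pics/{fn}.json'))
def ray(d,uv):
    K=np.array(d['camera_matrix']); p=np.linalg.solve(K,[uv[0],uv[1],1.0]); v=np.array([p[0],-p[1],-p[2]])
    if 'eye' in d: return np.array(d['eye']), R.from_quat(d['attitude']).apply(v)
    H=np.array(d['hand_eye']); T=R.from_quat(d['o']['tool_rot']); 
    return T.apply(H[:3,3])+d['o']['eef_pos'], T.apply(H[:3,:3]@v)
def at(d,uv,z):
    e,v=ray(d,uv); return e+v*(z-e[2])/v[2]
def proj(d,P):
    P=np.array(P,float)
    if 'eye' in d: q=R.from_quat(d['attitude']).inv().apply(P-np.array(d['eye']))
    else:
        H=np.array(d['hand_eye']); T=R.from_quat(d['o']['tool_rot']); q=(T.inv().apply(P-np.array(d['o']['eef_pos']))-H[:3,3])@H[:3,:3]
    q=np.atleast_2d(q); K=np.array(d['camera_matrix']); return np.c_[K[0,2]+K[0,0]*q[:,0]/-q[:,2], K[1,2]-K[1,1]*q[:,1]/-q[:,2]]
E
python3 - <<'E'
from h import *
t=cv2.imread('pics/top0.png');s=cv2.imread('pics/scene0.png')
A=cv2.resize(t[150:290,215:340],None,fx=4,fy=4,interpolation=cv2.INTER_CUBIC) # 500x560
cv2.imwrite('pics/c1.png',A)
d=load('top0')
for n,uv,z in [('plate',(251,262),.01),('nest',(290,187),.012),('post',(322,180),.076),('boxtopL',(368,160),.2),('boxbotL',(370,325),.2),('loupe',(191,257),.04),('bottle',(346,117),.1),('vb',(212,147),.04)]: print(n,at(d,uv,z).round(3))
E
```

```text
plate [0.369 0.332 0.01 ]
nest [0.552 0.233 0.012]
post [0.561 0.161 0.076]
boxtopL [0.587 0.076 0.2  ]
boxbotL [0.243 0.082 0.2  ]
loupe [0.384 0.475 0.04 ]
bottle [0.705 0.104 0.1  ]
vb [0.65  0.423 0.04 ]
```

View pics/c1.png

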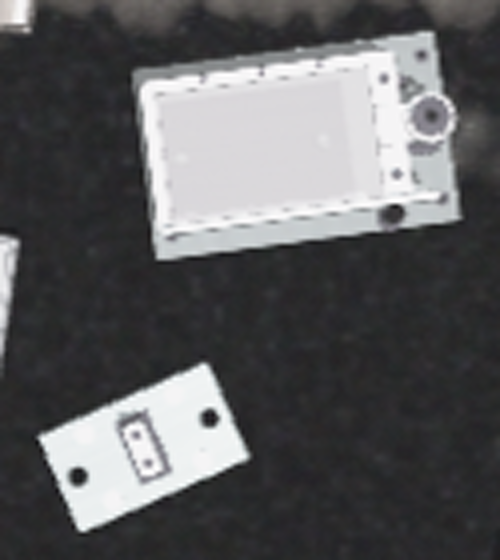

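The crop gives the plate corners as (38,437), (208,362), (250,458), (82,532) and the holes as (78,476), (209,418). The base corners are (433,32), (462,218), (157,260), (133,72) and the post is at (431,117). Next I'll compute these poses and the case height, to plan a path around it.

Run:
```python
from h import *
d=load('top0'); s=load('scene0')
px=lambda c:(215+(c[0]+.5)/4-.5,150+(c[1]+.5)/4-.5)
pc=np.array([at(d,px(c),.01) for c in [(38,437),(208,362),(250,458),(82,532)]]); ph=np.array([at(d,px(c),.01) for c in [(78,476),(209,418)]])
print('plate c',pc.mean(0).round(4),ph.mean(0).round(4),'sep',np.linalg.norm(ph[0]-ph[1]),'sides',[np.linalg.norm(pc[i]-pc[i-1]).round(4) for i in range(4)])
y=ph[0]-ph[1];print('plate y dir deg',np.degrees(np.arctan2(y[1],y[0])))
top=at(d,px((145,449)),.036);print('grip',top)
bc=np.array([at(d,px(c),.012) for c in [(133,72),(433,32),(462,218),(157,260)]])
print('base',bc.round(4),[np.linalg.norm(bc[i]-bc[i-1]).round(4) for i in range(4)])
yd=bc[0]+bc[3]-bc[1]-bc[2];a=np.arctan2(yd[1],yd[0]);c=bc.mean(0);print('y dir',np.degrees(a))
yh=np.array([np.cos(a),np.sin(a)]);xh=np.array([yh[1],-yh[0]]);print('seat',c[:2]+yh*.027,'xh',xh)
print('pivot pred',c[:2]+yh*(.027-.105),'meas',at(d,px((431,117)),.076))
def tri(u1,u2):
    e1,v1=ray(d,u1);e2,v2=ray(s,u2);t=np.linalg.lstsq(np.c_[v1,-v2],e2-e1,rcond=None)[0];p,q=e1+v1*t[0],e2+v2*t[1];return ((p+q)/2).round(3),np.linalg.norm(p-q).round(3)
print('handle',tri((398,163),(303,78)),'handleR',tri((527,163),(348,58)),'corner front',tri((372,325),(440,90)),'corner rear',tri((370,163),(298,105)))
print(at(s,(428,213),0),at(s,(300,182),0)); print('pivot knob',tri((353,265),(373,170)))
```

```text
plate c [0.3705 0.3327 0.01  ] [0.3706 0.3333 0.01  ] sep 0.08757540553442827 sides [np.float64(0.0638), np.float64(0.1138), np.float64(0.0641), np.float64(0.112)]
plate y dir deg 112.91050756837144
grip [0.37035168 0.33168414 0.036     ]
base [[0.602  0.3369 0.012 ]
 [0.6243 0.1503 0.012 ]
 [0.5082 0.135  0.012 ]
 [0.4851 0.3236 0.012 ]] [np.float64(0.1177), np.float64(0.188), np.float64(0.1171), np.float64(0.19)]
y dir 96.91909231210442
seat [0.55163685 0.2632671 ] xh [0.99271725 0.12046764]
pivot pred [0.56428595 0.15903179] meas [0.563492   0.15980279 0.076     ]
handle (array([0.573, 0.028, 0.258]), np.float64(0.003)) handleR (array([ 0.563, -0.238,  0.252]), np.float64(0.011)) corner front (array([0.255, 0.094, 0.287]), np.float64(0.004)) corner rear (array([0.574, 0.07 , 0.204]), np.float64(0.013))
[0.23006776 0.07482762 0.        ] [0.55763285 0.0726227  0.        ]
pivot knob (array([0.363, 0.096, 0.09 ]), np.float64(0.002))
```

Emit:
move_arm(moves=[[[0.01,0,0.06,0,100],[0.03,0.02,0.12,0,100],[0.05,0.05,0.17,0,100],[0.07,0.1,0.2,0,100],[0.09,0.15,0.21,0,100]]])

```text
clock: 0.72
eef_pos: [0.2729, -0.3148, 0.443]
tool_rot: [0.983, 0.185, 0.001, 0.001]
ft_force: [1.3, 0.5, -0.8]
grip_width: 0.0852
grasp_force: 0.0
```

```bash
python3 -c "
from h import *
o=monitor.get_obs();print(o['clock'],o['joint_pos'],o['eef_pos'],o['tool_rot'])"
```

```text
0.725 [-8.56801233e-01  8.40730540e-02  3.63410110e-01  1.84722476e+00
  3.20005241e-04  1.91303087e+00] [ 0.27290397 -0.31480172  0.44296548] [9.82772851e-01 1.84811750e-01 8.71040233e-04 1.17554888e-03]
```

Emit:
move_arm(moves=[[[0.02,0.035,0,10.5,100],[0.04,0.07,-0.01,21,100],[0.06,0.11,-0.02,31.5,100],[0.08,0.15,-0.03,42,100],[0.1,0.19,-0.04,52.5,100]]])

```text
clock: 1.35
eef_pos: [0.3724, -0.1242, 0.4007]
tool_rot: [0.798, 0.603, -0.0, -0.0]
ft_force: [0.5, -0.6, 0.2]
grip_width: 0.0855
grasp_force: 0.0
```

Emit:
move_arm(moves=[[[0,0.04,0,10.5,100],[0.01,0.08,0,21,100],[0.01,0.12,0,31.5,100],[0,0.16,0,42,100],[0,0.2,0,52.5,100]]])

```text
clock: 1.98
eef_pos: [0.3713, 0.0755, 0.4012]
tool_rot: [0.449, 0.894, -0.0, -0.0]
ft_force: [0.8, 0.4, -0.4]
grip_width: 0.0856
grasp_force: 0.0
```

Emit:
move_arm(moves=[[[0,0.04,0,10.5,100],[0,0.08,0,21,100],[0,0.12,0,31.5,100],[0,0.16,-0.01,42,100],[0,0.2,-0.04,52.5,100]]])

```text
clock: 2.6
eef_pos: [0.3726, 0.2762, 0.3618]
tool_rot: [0.007, 1.0, 0.001, 0.001]
ft_force: [0.3, 0.2, -0.4]
grip_width: 0.0856
grasp_force: 0.0
```

```bash
python3 -c "
from h import *
o=monitor.get_obs();print(o['clock'],o['joint_pos'],o['eef_pos'],R.from_quat(o['tool_rot']).as_matrix().round(3),o['ft_force'])"
```

```text
2.6 [ 6.37978297e-01  1.48259771e-01  2.25277555e-01  1.64469882e+00
 -1.28943543e-04  6.51654700e-01] [0.37255821 0.27616822 0.36178154] [[-1.     0.014  0.003]
 [ 0.014  1.     0.002]
 [-0.003  0.002 -1.   ]] [ 0.29491135  0.17742917 -0.40253121]
```

Emit:
move_arm(moves=[[[0,0.02,-0.04,10,100],[0,0.04,-0.08,20,100],[-0.002,0.058,-0.12,23.7,100],[-0.002,0.058,-0.15,23.7,100],[-0.002,0.058,-0.15,23.7,100]]])

```text
clock: 3.22
eef_pos: [0.3683, 0.331, 0.2085]
tool_rot: [-0.196, 0.981, -0.002, -0.003]
ft_force: [0.5, 0.1, 0.2]
grip_width: 0.0854
grasp_force: 0.0
```

Run:
```python
from h import *
d=cap('wrist','w1');print(d['camera_matrix'],d['hand_eye'],d['o']['eef_pos'],d['o']['tool_rot'])
```

```text
[[319.30915018744247, 0.0, 280.4796483461911], [0.0, 319.30915018744247, 207.57217144645358], [0.0, 0.0, 1.0]] [[-0.00100388192377899, 0.9631952152979499, 0.26880098483491316, 0.06880014653823668], [0.9999994632915816, 0.0010358011787688637, 2.3075233898155427e-05, -0.0003990924762295456], [-0.0002561984220636137, 0.268800863731972, -0.9631957381650492, -0.14304132115324195], [0.0, 0.0, 0.0, 1.0]] [0.3682822095551332, 0.33100485789176803, 0.20847657350784413] [-0.19583422895513106, 0.9806305786409205, -0.0018234616014555247, -0.003049260846631602]
```

View pics/w1.png

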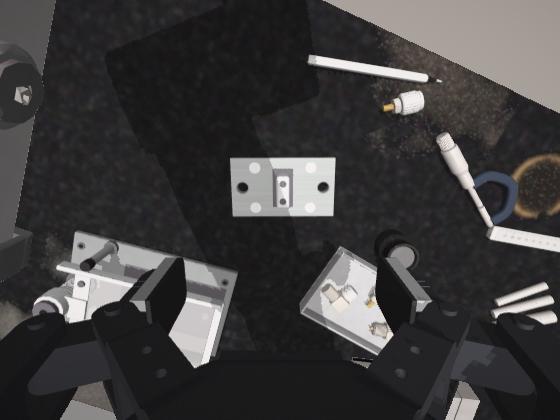

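The wrist view shows the plate with holes at (243,187) and (323,187) and the grip bar's top centred near (284,191). The plate is square to the image. The nest is at lower left.

Run:
```python
from h import *
d=load('w1')
h=[at(d,u,.01) for u in [(243,187.3),(323,187.3)]];print(h,np.mean(h,0),np.linalg.norm(h[0]-h[1]))
y=h[0]-h[1];print(np.degrees(np.arctan2(y[1],y[0])))
c=[at(d,u,.01) for u in [(230,157.5),(335,158),(333.5,216.5),(232,216.5)]];print(np.mean(c,0),[np.linalg.norm(c[i]-c[i-1]).round(4) for i in range(4)])
print('bar top',at(d,(283.5,191),.036))
print(R.from_quat(d['o']['tool_rot']).as_matrix().round(4))
t=load('top0');print(proj(t,[np.mean(h,0)]))
```

```text
[array([0.38634208, 0.29328953, 0.01      ]), array([0.35286424, 0.3738935 , 0.01      ])] [0.36960316 0.33359152 0.01      ] 0.08727981374701929
-67.4450627813086
[0.37032112 0.33344882 0.01      ] [np.float64(0.0656), np.float64(0.1118), np.float64(0.065), np.float64(0.1135)]
bar top [0.36806156 0.33335448 0.036     ]
[[-0.9233 -0.3841 -0.0053]
 [-0.3841  0.9233 -0.0048]
 [ 0.0067 -0.0024 -1.    ]]
[[250.4207394  261.78803728]]
```

Emit:
move_arm(moves=[[[0.045,-0.017,0,-5,100],[0.09,-0.034,0,-10,100],[0.135,-0.051,0,-15.8,100],[0.1815,-0.069,0,-15.8,100],[0.1815,-0.069,0,-15.8,100]]])

```text
clock: 3.9
eef_pos: [0.5553, 0.2616, 0.2125]
tool_rot: [-0.056, 0.998, 0.0, 0.002]
ft_force: [1.1, 0.9, -0.3]
grip_width: 0.0858
grasp_force: 0.0
```

Emit:
move_arm(moves=[[[0,0,0,0,100]]])

```text
clock: 4.03
eef_pos: [0.5519, 0.2632, 0.2125]
tool_rot: [-0.059, 0.998, 0.0, 0.001]
ft_force: [-0.4, 0.0, 0.2]
grip_width: 0.0856
grasp_force: 0.0
```

Run:
```python
from h import *
d=cap('wrist','w2');print(d['o']['eef_pos'],R.from_quat(d['o']['tool_rot']).as_matrix().round(4).tolist())
a=cv2.imread('pics/w2.png');cv2.imwrite('pics/w2c.png',cv2.resize(a[100:280,170:420],None,fx=3,fy=3,interpolation=cv2.INTER_CUBIC))
```

```text
[0.5519474226618867, 0.2632384502677115, 0.21252279945064845] [[-0.9931, -0.1169, 0.0011], [-0.1169, 0.9931, 0.0009], [-0.0012, 0.0008, -1.0]]
```

View pics/w2c.png

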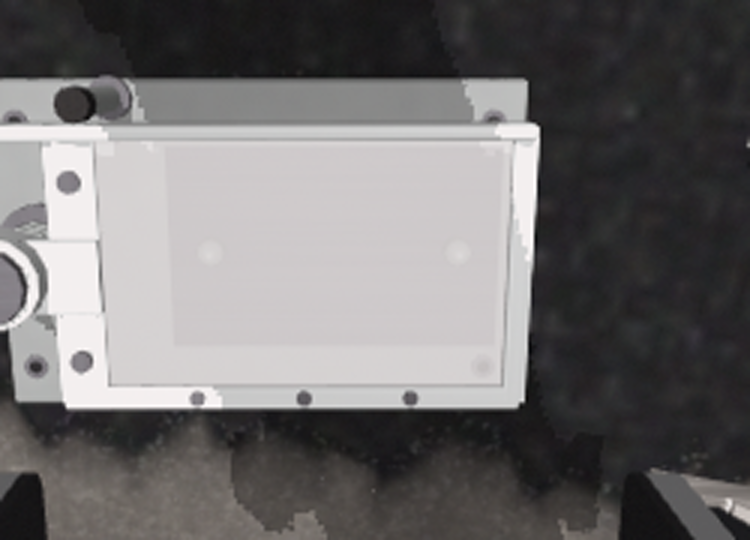

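The crop shows the two dowels through the clear guard at about (209,253) and (457,253), and the base's front-left corner at (527,80). I'll enhance the dowels.

Run:
```python
from h import *
a=cv2.imread('pics/w2.png').astype(np.float32).mean(2)
out=[]
for u,v in [(239.3,184.0),(322,184.0)]:
    r=a[172:197,int(u)-12:int(u)+13]; e=np.clip((r-195)/(235-195)*255 if r.min()>150 else (r-r.min())/(r.max()-r.min())*255,0,255)
    print(int(u)-12,r.min(),r.max(),np.median(r)); e=np.clip((r-np.median(r))*8+100,0,255)
    out.append(cv2.resize(e.astype(np.uint8),None,fx=15,fy=15,interpolation=cv2.INTER_NEAREST))
    w=np.clip(np.abs(r-np.median(r))-3,0,None); w[:, :]*=1
    yy,xx=np.mgrid[172:197,int(u)-12:int(u)+13]; m=(np.hypot(xx-u,yy-184)<8); w=w*m
    print('centroid',(w*xx).sum()/w.sum(),(w*yy).sum()/w.sum())
cv2.imwrite('pics/w2e.png',np.hstack(out))
d=load('w2')
P=lambda x,y:np.array([170+(x+.5)/3-.5,100+(y+.5)/3-.5])
h=[at(d,P(209,253),.0245),at(d,P(457.5,253),.0245)];print(h,np.mean(h,0),np.linalg.norm(h[0]-h[1]));y=h[1]-h[0];print(np.degrees(np.arctan2(y[1],y[0])))
print('base FL',at(d,P(527,80),.012),'RR?',at(d,P(16,402),.012))
s=np.mean(h,0)[:2];yh=np.array(y[:2])/np.linalg.norm(y[:2]);xh=np.array([yh[1],-yh[0]]);print('pred FL',s-.06*xh+.068*yh,'pred RR',s+.06*xh-.122*yh)
```

```text
227 200.66667 217.66667 202.66667
centroid 239.57952760026498 183.9858273303138
310 200.33333 218.0 202.66667
centroid 322.51382120840856 183.92845507880247
[array([0.55514314, 0.21951499, 0.0245    ]), array([0.54504352, 0.30629393, 0.0245    ])] [0.55009333 0.26290446 0.0245    ] 0.0873646805553427
96.63840817334803
base FL [0.48402585 0.32302608 0.012     ] RR? [0.62393701 0.14987374 0.012     ]
pred FL [0.4826346  0.32351237] pred RR [0.62379463 0.14865859]
```

View pics/w2e.png

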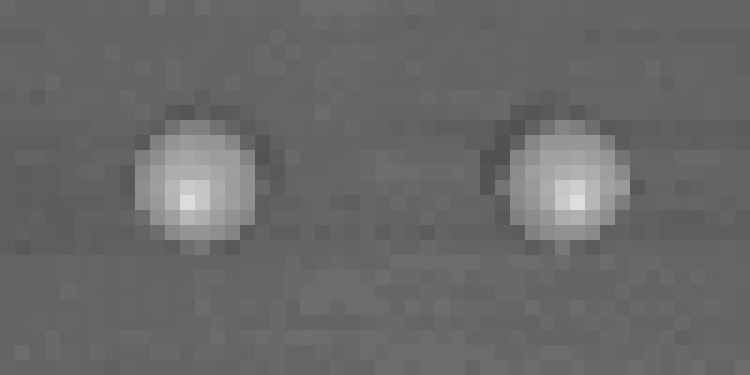

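The enhanced view shows both dowels as clean discs about 8 px wide, centred near (239.5,184) and (322.5,184). I'll refine the plate holes the same way and compare.

Run:
```python
from h import *
a=cv2.imread('pics/w1.png').astype(np.float32).mean(2); d=load('w1')
c=[]
for u,v in [(243,187.3),(323,187.3)]:
    yy,xx=np.mgrid[0:420,0:560]; m=np.hypot(xx-u,yy-v)<8.5; w=np.where(m,np.clip(140-a,0,None),0); c.append(((w*xx).sum()/w.sum(),(w*yy).sum()/w.sum()))
print(c)
def fit(d,px,z,lab):
    h=[at(d,u,z) for u in px]; y=(h[1]-h[0]); print(lab,np.mean(h,0).round(4),np.linalg.norm(y).round(4),np.degrees(np.arctan2(y[1],y[0])).round(2)); 
    T=R.from_quat(d['o']['tool_rot']);print('  in tool',T.inv().apply(np.mean(h,0)-d['o']['eef_pos']).round(4))
fit(d,c,.01,'plate')
d2=load('w2')
fit(d2,[(239.5,184),(322.5,184)],.0205,'nest')
print(np.degrees(np.arctan2(*R.from_quat(d['o']['tool_rot']).as_matrix()[1::-1,1])),np.degrees(np.arctan2(*R.from_quat(d2['o']['tool_rot']).as_matrix()[1::-1,1])))
```

```text
[(np.float64(242.27998125814227), np.float64(187.03240694615508)), (np.float64(322.5525246454708), np.float64(186.47892802912435))]
plate [0.3693 0.3328 0.01  ] 0.0875 112.96
  in tool [-0.0029  0.0017  0.1985]
nest [0.5509 0.2633 0.0205] 0.0886 96.64
  in tool [0.0013 0.     0.192 ]
112.58752335122212 96.71047281701944
```

Emit:
move_arm(moves=[[[-0.045,0.017,0,5,100],[-0.09,0.035,-0.02,10,100],[-0.136,0.053,-0.06,16.2,100],[-0.182,0.07,-0.1,16.2,100],[-0.182,0.07,-0.14,16.2,60]]])

```text
clock: 4.7
eef_pos: [0.3656, 0.3347, 0.0717]
tool_rot: [-0.202, 0.979, 0.001, 0.0]
ft_force: [0.7, -0.1, -0.8]
grip_width: 0.0695
grasp_force: 0.0
```

Emit:
move_arm(moves=[[[0,0,-0.02,0,60],[0,0,-0.04,0,60],[0,0,-0.057,0,60],[0,0,-0.057,0,60]]])

```text
clock: 5.2
eef_pos: [0.3679, 0.3331, 0.0141]
tool_rot: [-0.2, 0.98, -0.0, -0.001]
ft_force: [-0.1, -0.1, -0.6]
grip_width: 0.0516
grasp_force: 0.0
```

Emit:
move_arm(moves=[[[0,0,0,0,30],[0,0,0,0,5],[0,0,0,0,5],[0,0,0,0,5],[0,0,0,0,5]]])

```text
clock: 5.82
eef_pos: [0.3703, 0.334, 0.0157]
tool_rot: [-0.199, 0.98, 0.001, 0.001]
ft_force: [-1.1, -0.1, 6.4]
grip_width: 0.0128
grasp_force: 61.1
```

Emit:
move_arm(moves=[[[0,0,0,0,5],[0,0,0,0,5]]])

```text
clock: 6.08
eef_pos: [0.3703, 0.334, 0.0157]
tool_rot: [-0.199, 0.98, 0.001, 0.001]
ft_force: [-1.1, -1.0, 5.8]
grip_width: 0.0126
grasp_force: 61.1
```

Emit:
move_arm(moves=[[[0,0,0.01,0,5],[0,0,0.04,0,5],[0,0,0.07,0,5],[0,0,0.07,0,5],[0,0,0.07,0,5]]])

```text
clock: 6.7
eef_pos: [0.3689, 0.3327, 0.0833]
tool_rot: [-0.199, 0.98, -0.0, -0.001]
ft_force: [-0.2, 0.4, -4.0]
grip_width: 0.0131
grasp_force: 59.8
```

Run:
```python
from h import *
d=cap('wrist','w3');print(d['o']['eef_pos'],R.from_quat(d['o']['tool_rot']).as_matrix().round(4).tolist(),d['o']['ft_force'])
T=R.from_quat(d['o']['tool_rot'])
print(proj(d,[T.apply([x,y,.0044])+d['o']['eef_pos'] for x,y in [(0,-.044),(0,.044),(-.032,-.056),(.032,-.056),(.032,.056)]]).round(1))
```

```text
[0.3689218621162533, 0.33269120149937637, 0.08333027872281593] [[-0.9208, -0.39, -0.0013], [-0.39, 0.9208, -0.0012], [0.0017, -0.0006, -1.0]] [-0.18002787548324103, 0.43351773005826444, -4.010404533812869]
[[193.8 260.6]
 [368.9 260.5]
 [175.6 316.2]
 [163.6 198.9]
 [399.  198.6]]
```

View pics/w3.png

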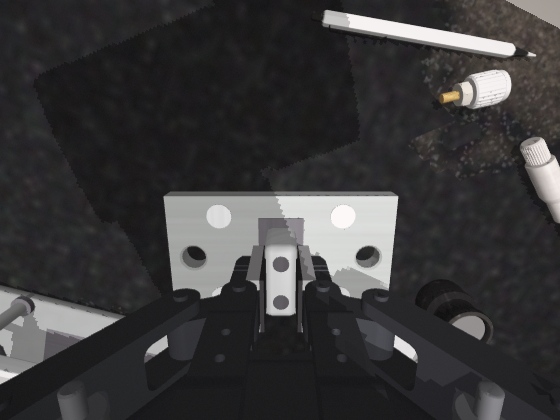

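The plate is gripped centred and square: the holes are at (194,257) and (368,257), as predicted for no y offset and about 1.5 mm along the tool x. I'll carry it to the nest's front.

Emit:
move_arm(moves=[[[0.025,-0.02,0,-5,5],[0.05,-0.04,0,-10,5],[0.075,-0.06,0,-16.3,5],[0.099,-0.079,-0.01,-16.3,5],[0.099,-0.079,-0.02,-16.3,5]]])

```text
clock: 7.38
eef_pos: [0.4693, 0.2526, 0.0624]
tool_rot: [-0.056, 0.998, -0.001, -0.001]
ft_force: [-0.5, 0.2, -4.2]
grip_width: 0.0128
grasp_force: 59.8
```

Emit:
move_arm(moves=[[[0,0,-0.008,0,5],[0,0,-0.014,0,5],[0,0,-0.014,0,5],[0,0,-0.014,0,5]]])

```text
clock: 7.88
eef_pos: [0.4685, 0.2549, 0.0506]
tool_rot: [-0.059, 0.998, 0.0, 0.0]
ft_force: [0.7, 0.6, -3.6]
grip_width: 0.0129
grasp_force: 59.8
```

Run:
```python
from h import *
o=monitor.get_obs();M=R.from_quat(o['tool_rot']).as_matrix();print(o['eef_pos'],M.round(4).tolist(),np.degrees(np.arctan2(M[1,1],M[0,1])),o['ft_force'])
print('to go',np.array([.5524,.2635,.047])-o['eef_pos'])
d=cap('scene','s1');a=cv2.imread('pics/s1.png');cv2.imwrite('pics/s1c.png',cv2.resize(a[140:290,190:370],None,fx=4,fy=4,interpolation=cv2.INTER_CUBIC))
```

```text
[0.46853899 0.2548739  0.05060396] [[-0.9931, -0.1169, 0.0005], [-0.1169, 0.9931, 0.0003], [-0.0005, 0.0002, -1.0]] 96.71172258072477 [ 0.70488091  0.6180269  -3.56191351]
to go [ 0.08386101  0.0086261  -0.00360396]
```

View pics/s1c.png

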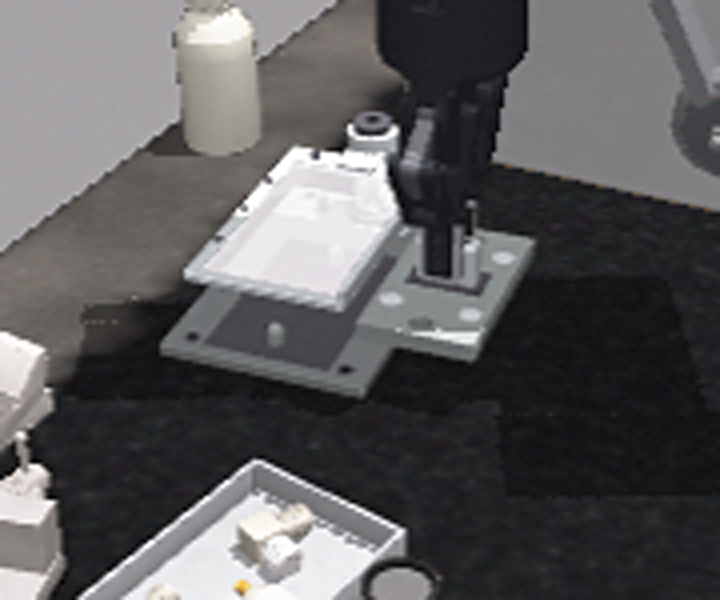

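The crop shows the plate held level in front of the nest, below the shut guard's lip and above the base, with the left dowel visible at (275,333). Entering now.

Emit:
move_arm(moves=[[[0.01,0.001,-0.003,0,5],[0.02,0.002,-0.003,0,5],[0.032,0.0033,-0.003,0,5],[0.044,0.0045,-0.003,0,5],[0.056,0.0057,-0.003,0,5]]])

```text
clock: 8.55
eef_pos: [0.5253, 0.2606, 0.0471]
tool_rot: [-0.058, 0.998, 0.0, -0.0]
ft_force: [-2.6, 2.5, -3.9]
grip_width: 0.0128
grasp_force: 59.8
```

Emit:
move_arm(moves=[[[0.012,0.0012,0,0,5],[0.022,0.0023,0,0,5],[0.028,0.0029,0,0,5],[0.028,0.0029,0,0,5],[0.028,0.0029,0,0,5]]])

```text
clock: 9.18
eef_pos: [0.5522, 0.2628, 0.0472]
tool_rot: [-0.058, 0.998, -0.0, -0.0]
ft_force: [-2.4, 2.5, -4.4]
grip_width: 0.0128
grasp_force: 62.1
```

Run:
```python
from h import *
o=monitor.get_obs();M=R.from_quat(o['tool_rot']).as_matrix();print(o['eef_pos'],M.round(4).tolist(),np.degrees(np.arctan2(M[1,1],M[0,1])),o['ft_force'],o['ft_torque'])
print('to go',np.array([.5524,.2635,.0415])-o['eef_pos'])
d=cap('wrist','w4')
d=cap('scene','s2');a=cv2.imread('pics/s2.png');b=cv2.imread('pics/w4.png')
c=cv2.resize(a[170:260,220:320],None,fx=4.4,fy=4.4,interpolation=cv2.INTER_CUBIC)
b=b[170:320,130:440]; b=cv2.resize(b,None,fx=1.15,fy=1.15); 
out=np.zeros((c.shape[0],c.shape[1]+b.shape[1],3),np.uint8);out[:,:c.shape[1]]=c;out[:b.shape[0],c.shape[1]:]=b;print(out.shape);cv2.imwrite('pics/m.png',out)
```

```text
[0.55216843 0.26275253 0.04719543] [[-0.9933, -0.1159, -0.0007], [-0.1159, 0.9933, -0.0003], [0.0007, -0.0002, -1.0]] 96.6561544179744 [-2.44734207  2.51991427 -4.39454596] [ 0.27607118  0.54237162 -0.05210083]
to go [ 0.00023157  0.00074747 -0.00569543]
(396, 796, 3)
```

View pics/m.png

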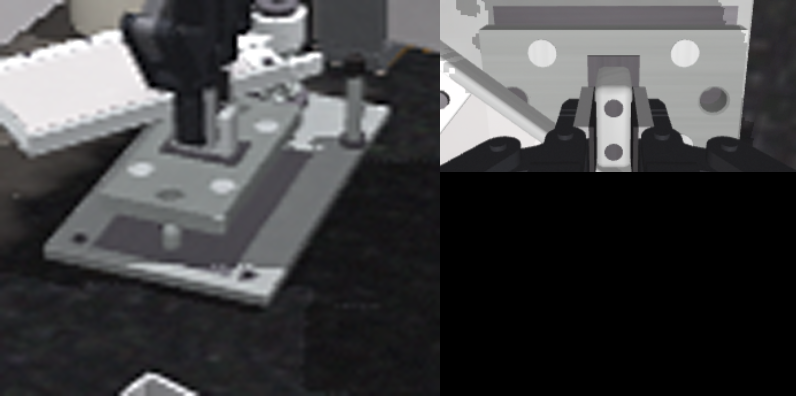

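The guard is held open by the fingers, with the plate level above the dowels. The left hole is at (170,195) in the scene crop, over the dowel at (170,235). Lowering in small steps.

Emit:
move_arm(moves=[[[0,0.0005,-0.003,0,5],[0,0.0005,-0.006,0,5],[0,0.0005,-0.009,0,5],[0,0.0005,-0.009,0,5]]])

```text
clock: 9.78
eef_pos: [0.5524, 0.2635, 0.038]
tool_rot: [-0.058, 0.998, 0.0, -0.0]
ft_force: [-1.7, 1.1, -3.0]
grip_width: 0.0126
grasp_force: 62.0
```

Emit:
move_arm(moves=[[[0,0,-0.002,0,5],[0,0,-0.004,0,5],[0,0,-0.004,0,5]]])

```text
clock: 10.15
eef_pos: [0.5525, 0.2634, 0.0341]
tool_rot: [-0.058, 0.998, 0.0, -0.0]
ft_force: [-2.5, 2.1, -1.2]
grip_width: 0.0126
grasp_force: 62.0
```

Run:
```python
from h import *
o=monitor.get_obs();M=R.from_quat(o['tool_rot']).as_matrix();print(o['eef_pos'],M.round(4).tolist(),np.degrees(np.arctan2(M[1,1],M[0,1])),o['ft_force'],o['ft_torque'])
```

```text
[0.55252889 0.26344942 0.03410248] [[-0.9933, -0.116, -0.0003], [-0.116, 0.9933, 0.0], [0.0003, 0.0, -1.0]] 96.65900270745347 [-2.54490162  2.06246793 -1.21045633] [ 0.33286168  0.49547531 -0.07573169]
```

Underside is now about 6 mm below the dowel tips with hardly any force, so the dowels are in the holes. Continuing down.

Emit:
move_arm(moves=[[[0,0,-0.002,0,5],[0,0,-0.004,0,5],[0,0,-0.006,0,5],[0,0,-0.008,0,5],[0,0,-0.008,0,5]]])

```text
clock: 10.78
eef_pos: [0.5526, 0.2634, 0.0277]
tool_rot: [-0.058, 0.998, 0.0, 0.0]
ft_force: [-5.5, 1.1, 6.3]
grip_width: 0.0129
grasp_force: 63.0
```

Emit:
move_arm(moves=[[[0,0,0.001,0,5],[0,0,0.002,0,20],[0,0,0.002,0,40],[0,0,0.002,0,40],[0,0,0.002,0,40]]])

```text
clock: 11.4
eef_pos: [0.5528, 0.2668, 0.0284]
tool_rot: [-0.059, 0.998, 0.003, 0.0]
ft_force: [-2.5, 8.7, -1.0]
grip_width: 0.034
grasp_force: 3.9
```

Emit:
move_arm(moves=[[[0,0,0.0,0,40],[0,0,0.0,0,40]]])

```text
clock: 11.65
eef_pos: [0.5528, 0.2668, 0.0284]
tool_rot: [-0.059, 0.998, 0.003, 0.0]
ft_force: [-2.2, 8.6, -1.0]
grip_width: 0.0338
grasp_force: 3.9
```

Emit:
move_arm(moves=[[[0,0,0.006,0,40],[0,0,0.012,0,40],[0,0,0.018,0,40]]])

```text
clock: 12.02
eef_pos: [0.5521, 0.2636, 0.0459]
tool_rot: [-0.058, 0.998, 0.0, -0.001]
ft_force: [-2.7, 3.3, -2.7]
grip_width: 0.0339
grasp_force: 2.2
```

Emit:
move_arm(moves=[[[0,0,0.01,0,40],[0,0,0.03,0,40],[0,0,0.06,0,40],[0,0,0.1,0,40],[0,0,0.14,0,40]]])

```text
clock: 12.65
eef_pos: [0.5545, 0.2623, 0.1894]
tool_rot: [-0.057, 0.998, -0.001, 0.003]
ft_force: [-0.2, 0.1, 0.2]
grip_width: 0.0337
grasp_force: 0.0
```

Emit:
move_arm(moves=[[[-0.05,0.02,0.03,0,40],[-0.1,0.05,0.06,0,40],[-0.13,0.07,0.06,0,40],[-0.13,0.07,0.06,0,40],[-0.13,0.07,0.06,0,40]]])

```text
clock: 13.28
eef_pos: [0.424, 0.333, 0.2474]
tool_rot: [-0.058, 0.998, -0.0, 0.002]
ft_force: [1.4, 0.2, -0.4]
grip_width: 0.0341
grasp_force: 0.0
```

Run:
```python
from h import *
d=cap('scene','s3');t=cap('top','t3');print(d['o']['eef_pos'],d['o']['ft_force'])
a=cv2.imread('pics/s3.png');b=cv2.imread('pics/t3.png')
c=cv2.resize(a[130:250,190:330],None,fx=4,fy=4,interpolation=cv2.INTER_CUBIC)[:400]
c=cv2.resize(a[160:250,220:320],(445,400),interpolation=cv2.INTER_CUBIC)
e=cv2.resize(b[150:245,245:335],(355,375),interpolation=cv2.INTER_CUBIC)
out=np.zeros((400,800,3),np.uint8);out[:,:445]=c;out[:375,445:]=e;cv2.imwrite('pics/fin.png',out)
```

```text
[0.4240070653976729, 0.3329828546558483, 0.2473709933179223] [1.4326551733145656, 0.20791567623649354, -0.42585823873144113]
```

View pics/fin.png

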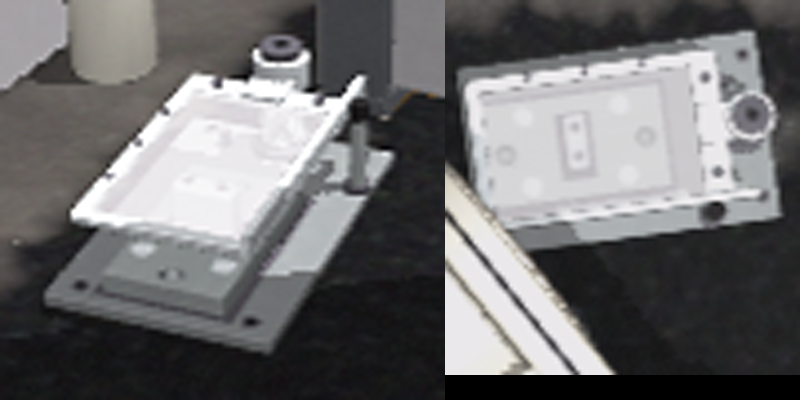

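The final view shows the plate flat on the base with both dowels in its holes (507,155 and 646,136). The guard is back over it, with the lip on the stop at (713,210). I'll confirm that the guard edge matches its original shut position, then hand in.

Run:
```python
from h import *
a=cv2.imread('pics/top0.png',0).astype(np.float32);b=cv2.imread('pics/t3.png',0).astype(np.float32)
s=cv2.phaseCorrelate(a[157:210,310:330].copy(),b[157:210,310:330].copy());s2=cv2.phaseCorrelate(a[160:175,255:300].copy(),b[160:175,255:300].copy())
print(s,s2)
if max(map(abs,s[0]+s2[0]))<0.6: print(job.job_done())
```

```text
((-0.031913098233482984, -0.01585383718973432), 1.0010521860034378) ((0.5619103109715375, 0.38726591092995033), 0.9828363570460567)
the job is handed in; nothing more can be done
None
```

The steel master plate lies flat over both dowels in its nest with the guard swung shut on its stop and the gripper clear; I never touched the V-block, loupe or wash bottle, and handed the job in at about 13 s.

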